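# Fish the brass check weight out of its deep bay and set it on the scale

## Robot

A 7-joint arm with a two-finger parallel gripper is mounted at the origin on the work surface. World frame = base frame: x ahead of the robot, y to its left, z up, the work surface at z = 0. Lengths are in mm, angles in degrees, forces in N, time in s.
With the tool pointing down it reaches from about 400 to 925 mm from the base axis. Payload 5.6 kg.
Tool frame: the origin (TCP) lies midway between the tips of the shut fingers; the grasp point (between the pads) lies 19 mm behind it; z points along the fingers, y is the line along which they close (so a half turn about z gives the same grasp; the last joint's range is limited). The gripper opens to 85 mm and grips with 20 to 120 N. Pads are 22 mm wide; open, the fingers measure 114 mm over their backs; the gripper's body (76 mm by 85 mm) begins 54 mm behind the grasp point. The pads swing forward as they close: fully open they stand 13 mm farther back than shut.
Start: joints at [72.88, 26.786, -0.665, 91.828, 0.344, 61.387, -3.226], TCP at [164.42, -628.867, 231.29] pointing down, gripper open.
Joint ranges: [-144.91, 144.91], [-17.63, 115.5], [-89.93, 88.59], [15.96, 139.68], [-74.01, 254.01], [8.47, 105.57], [-167.45, 167.45]. Speed limits (degrees/s): [147.25, 147.25, 180, 180, 180, 180, 180].

## Interface

Orientations are given as a 3x3 rotation matrix whose columns are the frame's x, y, z axes.
In Python, from cell import * gives the robot as it stands. Calls block until the motion is done:
- reach(position, orientation): joint-space move of the TCP to a pose.
- move_l(position, v=150, orientation=None, max_force=None): straight line of the TCP; orientation=None keeps the orientation; v is the mean speed in mm/s. With max_force (N) it stops when the force on the tool has changed by that much, and returns True; else False.
- movej(angles): joint-space move.
- move_gripper(opening, newtons=None): finger opening in mm; newtons is the grip in N (None keeps the last); returns when the fingers have stopped.
- wait(seconds).
- inverse_kinematics(position, orientation): joint angles nearest the present ones, or None.
- get_obs(): the state.
- camera(name): name is "side" or "top" or "wrist"; returns the picture (400x640x3 uint8, red, green, blue); there is no depth.
- camera_model(name): a dict with "K" (3x3 intrinsics, pixels), "dist" ([k1, k2, p1, p2, k3] as OpenCV has them; the pictures are not rectified), "eye" and "attitude" of the camera in the world; the wrist camera has in their place "mount" (4x4, takes a point from camera to tool coordinates, whose origin is the TCP and whose axes are the flange's). Camera axes: x right, y down, z forward; pixel columns grow to the right and rows downward; lengths in mm; the calibration is good to about 2 mm. A picture is of the moment at which its call begins: read the wrist's pose just before it. camera_model takes no time and is no camera call.
A pose or a line that the arm cannot do raises Unreachable and nothing moves.
- sign_off(): hands the job in; it is judged then, once.
Trained networks look in the newest picture that a camera, given by its name, has taken for a name from the list of things; names that differ only in an ending like _2 or _b are one class to them, and where a whole thing is asked for, a point or a joint stands for the part that bears it (a point fixed in the world has none). Each returns a list of dicts, best first, with "confidence" (0 to 1); they miss things now and then, are a little off and sometimes report something else, mostly with a low value. They report only what shows in the picture. A call takes as long as a camera call. They do not tell look-alikes from the thing itself.
- masks_of(camera, label): "mask" (400x640 bool, what is visible of it) and "at" ([column, row] in pixels, amid what is visible of it).
The state is a dict: "clock": time; "q": joint angles; "qd": joint speeds; "joint_efforts": joint torques, N m; "ee_pos": TCP position; "tool_rot": TCP orientation; "contact_force": force on the tool from outside, world axes, zero at the start; "torque": the same for the moment, N m; "finger_gap": finger opening in mm; "grip_force": force on a finger pad.
Only numpy, scipy, OpenCV 4.12 (cv2) and the standard library are available. Lean on these libraries where they do the work, as an engineer would, in place of code of your own. Each camera call takes 0.05 s, during which the arm holds its last target. There are 200 camera calls.

## Task

The fruit scale has to be checked: take the long hook picker from its wooden stand, use it to fish the brass weight out of its deep bay by the wire bail, and set the weight down upright in the middle of the scale's pan. Then unhook it and hang the picker back in its stand as it was, leaving the steel weight alone in its bay; do not touch the brass weight with the fingers.

Things in the scene. Friction and masses are not known exactly. Their poses are not given: they have to be found in the camera images.
- picker_grip (a point): Grip point on the axis of the picker's upright red handle (26 x 24 mm in x, y; 29 mm of it above the point, 33 below). Under it a guard plate 70 x 50 x 6 mm (x -23 to +47 from the axis), underside 39 mm below the point, rests on the fixed stand's top board, 125 mm high, over a hole 46 x 30 mm centred 12 mm ahead (+x). z up, +x the way the hook points. 0.12 kg.
- hook (a point): Middle of the foot of the picker's J hook: 12 mm ahead (+x) of the handle's axis, 142 mm below picker_grip. All 6 mm wire: the straight rod comes down on the handle's axis (12 mm behind this point), the foot runs +x from it, and a tip turns up 12 mm ahead of this point. Tip's top 13 mm above the foot's centreline, its front 15 mm ahead of this point. Axes as the picker's.
- brass_weight_bail (a point): Brass check weight, 0.25 kg: disc 42 mm across, 22 mm high, with an upright 6 mm wire bail: legs 34 mm apart (y), joined by a roof peaking in the middle. The point is the wire's centre at the peak, 62 mm above the underside; opening under it 37 mm high, 28 wide. z up, x across the bail. It stands in a bay: 52 mm free from bail to wall on its -x side, 32 on +x.
- steel_weight_bail (a point): The same point on the bystander: a grey steel weight of the same shape, in another bay. The fixed blue and clear rack has three bays side by side, each 84 mm long (roughly the weights' x, within 8 degrees) and 56 wide inside, walls 6 mm; rim 132 mm above the table, bay floors 6 mm. The third bay holds a small jar with a red cap, below the rim.
- pan (a point): Centre of the top of the white scale's round steel pan: 132 mm across, level, fixed, 60 mm above the table. The display on its -x side is lower than the pan. Scale and picker stand may be on either side of the rack.
Not all that is in view belongs to the job. Leave any blue or purple look-alike of the part that bears picker_grip alone.

How it is judged (in metres and radians):
On the way:
1. the brass weight hangs on the picker's hook, clear above the rack (height (world z) of brass_weight_bail above 0.195 m and contact force between picker and brass_weight above 0.5 N), for 0.2 s.
At the end, for the whole second after the job is handed in: The brass weight stands upright (within 10 degrees) and at rest on the pan, within 35 mm of its centre; the picker hangs at rest and upright (within 10 degrees) in its stand, within 20 mm of where it was; the steel weight is within 20 mm of where it was (horizontal distance between brass_weight_bail and pan below 0.035 m and z of brass_weight_bail in the frame of pan between 0.055 and 0.069 m and angle between each of brass_weight_bail, picker_grip's own z axis and vertical below 0.17 rad and linear speed of each of brass_weight, picker below 0.02 m/s and distance of each of picker_grip, steel_weight_bail from where it was at the start of the episode below 0.02 m); the robot touches nothing.
It fails at once if the fingers touch the brass weight (contact force between the fingers and brass_weight above 1 N).
It fails at once if the steel weight is moved more than 20 mm (distance of steel_weight_bail from where it was at the start of the episode above 0.02 m).
It also fails if it takes over 64 s, if anything falls off the work surface, if the arm or the gripper's body presses on something with over 40 N, if the wrist force passes 120 N, or if a joint passes its speed limit or range.

## Working session

There is one attempt and no reset: what is moved stays moved. The work goes in short steps, each a Python script; the robot and the scene stay as the last script left them, time stands still between calls to the robot, and variables do not carry over. Pictures are saved under pics/ and viewed, at most 11 in all, crops included, and the job is handed in when it is done.

```bash
mkdir -p pics; ls; python3 - <<'E'
from cell import *
import cv2,numpy as np
np.set_printoptions(precision=3,suppress=True)
ims=[]
for c in ["side","top"]:
    im=camera(c); cv2.imwrite(f"pics/{c}0.png",im[:,:,::-1]); m=camera_model(c); print(c,m)
    for l in ["picker_grip","hook","brass_weight_bail","steel_weight_bail","pan"]:
        print(c,l,[(np.round(d["at"]),round(d["confidence"],2),int(d["mask"].sum())) for d in masks_of(c,l)])
print(camera_model("wrist")); print(get_obs()["clock"],get_obs()["tool_rot"])
E
```

```text
pics
side {'K': array([[382.24 ,   0.   , 319.593],
       [  0.   , 382.24 , 197.625],
       [  0.   ,   0.   ,   1.   ]]), 'dist': array([-0.072,  0.   ,  0.   ,  0.   ,  0.   ]), 'eye': array([677.294, 785.018, 711.287]), 'attitude': array([[-0.978,  0.139, -0.156],
       [ 0.208,  0.58 , -0.787],
       [-0.019, -0.802, -0.597]])}
side picker_grip [(array([363., 280.]), 0.96, 995), (array([414., 262.]), 0.68, 715), (array([396., 342.]), 0.63, 1423)]
side hook [(array([412., 265.]), 0.92, 856), (array([392., 344.]), 0.86, 1549), (array([367., 281.]), 0.61, 1027)]
side brass_weight_bail []
side steel_weight_bail []
side pan [(array([310., 164.]), 0.9, 1937)]
top {'K': array([[480.803,   0.   , 321.176],
       [  0.   , 480.803, 201.131],
       [  0.   ,   0.   ,   1.   ]]), 'dist': array([-0.036,  0.   ,  0.   ,  0.   ,  0.   ]), 'eye': array([ 426.777,   58.168, 1190.9  ]), 'attitude': array([[ 0.017, -0.998,  0.069],
       [-0.999, -0.019, -0.028],
       [ 0.03 , -0.068, -0.997]])}
top picker_grip [(array([191., 199.]), 0.96, 743), (array([214., 257.]), 0.59, 722), (array([137., 207.]), 0.57, 760), (array([463., 218.]), 0.29, 5314)]
top hook [(array([138., 207.]), 0.74, 845), (array([212., 259.]), 0.65, 638), (array([194., 199.]), 0.61, 760), (array([344., 150.]), 0.51, 220)]
top brass_weight_bail []
top steel_weight_bail [(array([296., 159.]), 0.63, 222)]
top pan []
{'K': array([[297.88 ,   0.   , 317.583],
       [  0.   , 297.88 , 194.909],
       [  0.   ,   0.   ,   1.   ]]), 'dist': array([-0.034,  0.   ,  0.   ,  0.   ,  0.   ]), 'mount': array([[   0.   ,   -0.958,   -0.288,   72.086],
       [   1.   ,   -0.   ,    0.   ,   -0.553],
       [  -0.   ,   -0.288,    0.958, -143.687],
       [   0.   ,    0.   ,    0.   ,    1.   ]])}
0.6 [[ 0.967  0.253 -0.   ]
 [ 0.253 -0.967 -0.   ]
 [-0.     0.    -1.   ]]
```

View pics/top0.png

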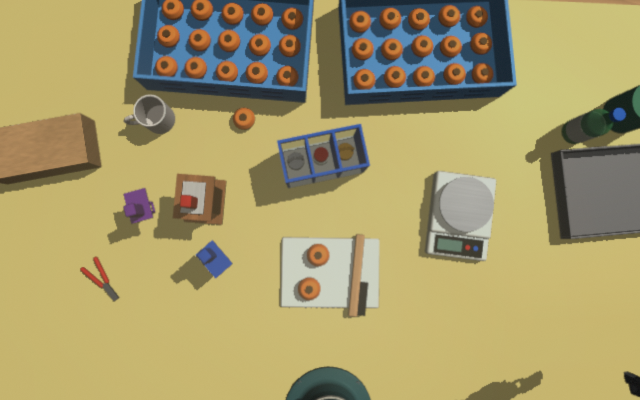

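View pics/side0.png

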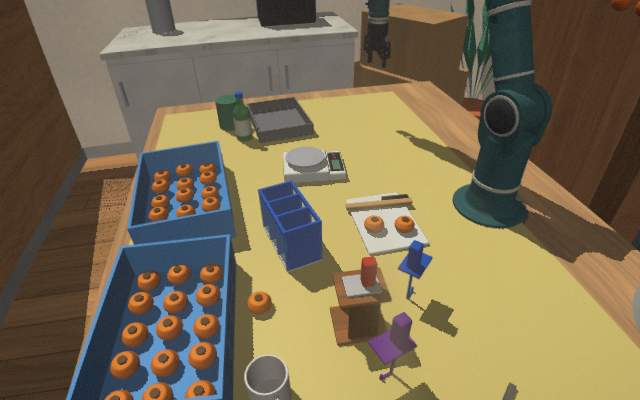

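Top view: the red picker is at (189,200), in the wooden stand. The blue look-alike is at (213,258) and the purple one at (138,207), neither of them in the stand. The rack holds steel at (296,159), the red-capped jar at (321,155) and brass at (346,151). The pan is at (467,204). The red one in the wooden stand fits picker_grip. Next I take wrist views over the rack and the stand.

```bash
cat > h.py <<'E'
from cell import *
import cv2,numpy as np
np.set_printoptions(precision=3,suppress=True)
def Rz(a):  # tool down, tool x at yaw a (deg)
    c,s=np.cos(np.radians(a)),np.sin(np.radians(a)); return np.array([[c,s,0],[s,-c,0],[0,0,-1]])
def pose(c,o=None):
    m=camera_model(c)
    if c!="wrist": return m,np.array(m["eye"]),np.array(m["attitude"])
    o=o or get_obs(); T=np.array(m["mount"]); R=np.array(o["tool_rot"])
    return m,np.array(o["ee_pos"])+R@T[:3,3],R@T[:3,:3]
def ray(P,px,z):
    m,e,A=P; p=cv2.undistortPoints(np.array([[px]],float),m["K"],m["dist"])[0,0]
    d=A@np.array([p[0],p[1],1]); return e+d*(z-e[2])/d[2]
def proj(P,X):
    m,e,A=P; r=cv2.Rodrigues(A.T)[0]; return cv2.projectPoints(np.array(X,float).reshape(-1,1,3),r,-A.T@e,m["K"],m["dist"])[0][:,0]
E
python3 - <<'E'
from h import *
P=pose("top")
g=ray(P,(188,201),193); b=ray(P,(346,151),68); s=ray(P,(296,159),68); p=ray(P,(467,204),60)
print(g,b,s,p)
def look(t,n):
    reach([t[0]+35,t[1],330],Rz(0)); o=get_obs(); Q=pose("wrist",o); im=camera("wrist")
    cv2.imwrite(f"pics/{n}.png",im[:,:,::-1]); np.savez(n,e=Q[1],A=Q[2])
    for l in ["picker_grip","hook","brass_weight_bail","steel_weight_bail","pan"]:
        print(n,l,[(np.round(d["at"]),round(d["confidence"],2),int(d["mask"].sum())) for d in masks_of("wrist",l)])
    print(Q[1],o["clock"],o["q"])
    return im
a=look(b,"rack"); c=look(g,"stand")
cv2.imwrite("pics/crops.png",np.hstack([cv2.resize(a[110:310,220:420],None,fx=2,fy=2,interpolation=2),cv2.resize(c[110:310,220:420],None,fx=2,fy=2,interpolation=2)])[:,:,::-1])
E
```

```text
[490.523 305.461 193.   ] [623.794 -30.573  68.   ] [602.22   87.054  68.   ] [ 504.108 -322.377   60.   ]
rack picker_grip [(array([ 57., 293.]), 0.91, 2802), (array([  9., 285.]), 0.7, 806), (array([492., 246.]), 0.7, 8686), (array([137., 370.]), 0.56, 92)]
rack hook [(array([ 54., 294.]), 0.84, 2763), (array([ 10., 288.]), 0.61, 772)]
rack brass_weight_bail [(array([316., 173.]), 0.71, 436)]
rack steel_weight_bail [(array([230., 195.]), 0.6, 146)]
rack pan [(array([493., 247.]), 0.77, 8590), (array([ 55., 296.]), 0.2, 2826)]
[730.774 -31.662 473.465] 3.3583 [ 18.592  26.348 -27.049  82.345  12.134  74.215 -99.447]
stand picker_grip [(array([210., 200.]), 0.72, 2685), (array([341., 281.]), 0.65, 1989), (array([310., 192.]), 0.63, 2719)]
stand hook [(array([211., 204.]), 0.89, 2611), (array([339., 280.]), 0.81, 2098), (array([308., 190.]), 0.8, 2661)]
stand brass_weight_bail []
stand steel_weight_bail []
stand pan [(array([634., 221.]), 0.61, 582)]
[598.713 304.009 473.534] 5.0167 [  -6.762   22.368  -35.233   89.561   13.375   72.337 -134.2  ]
```

View pics/crops.png

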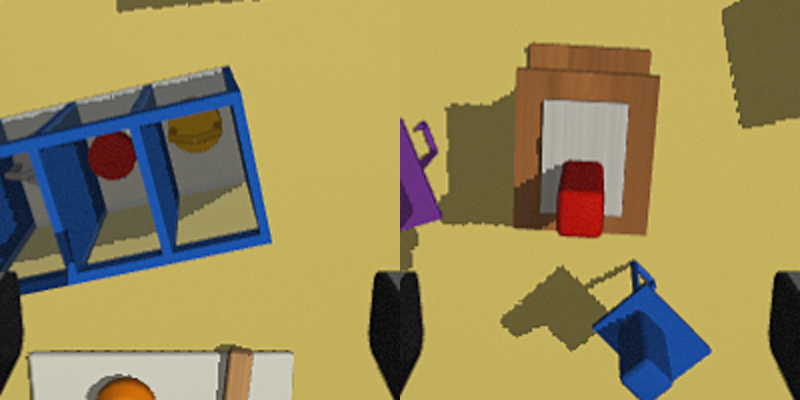

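The wrist crops show the red picker's handle top at crop (580,212), with its grey guard on the wooden stand. The blue and purple ones stand apart from it. Brass is the golden disc at crop (195,130) in the right-hand bay. I'll enlarge that area for the bail and compute the poses.

```bash
python3 - <<'E'
from h import *
m=camera_model("wrist"); 
def L(n): d=np.load(n+".npz"); return (m,d["e"],d["A"])
S=L("stand"); R=L("rack")
f=lambda c,o=400:(220+(c[0]-o)/2,110+c[1]/2)
C=[ray(S,f(c),131)[:2] for c in [(543,99),(629,103),(540,213),(625,215)]]; print(C)
print("grip top",ray(S,f((580.5,212)),193))
for a,b in [((240,97),(270,242)),((240,97),(0,150)),((270,242),(20,292))]:
    p,q=ray(R,f(a,0),132),ray(R,f(b,0),132); print(p,q,np.degrees(np.arctan2(*(q-p)[1::-1])))
im=cv2.imread("pics/rack.png")
cv2.imwrite("pics/z.png",np.hstack([cv2.resize(im[145:235,285:365],None,fx=6,fy=6,interpolation=cv2.INTER_CUBIC)]))
E
```

```text
[array([538.859, 334.004]), array([536.363, 284.095]), array([468.31 , 337.804]), array([466.839, 285.61 ])]
grip top [492.392 311.319 193.   ]
[671.906 -57.753 132.   ] [581.052 -78.236 132.   ] -167.29503344704747
[671.906 -57.753 132.   ] [640.559  84.25  132.   ] 102.44837335955134
[581.052 -78.236 132.   ] [546.495  80.595 132.   ] 102.27456639803289
```

View pics/z.png

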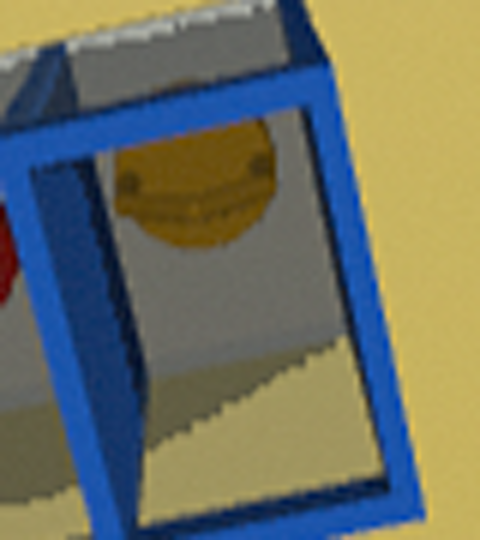

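The brass bail's roof peak is at crop (195,210), which is pixel (317.5,180). The leg bases are at (127,182) and (260,165). I'll compute the positions, then grasp the red picker.

```bash
python3 - <<'E'
from h import *
m=camera_model("wrist"); d=np.load("rack.npz"); R=(m,d["e"],d["A"])
f=lambda c:(285+c[0]/6,145+c[1]/6)
print("bail",ray(R,f((195,210)),68)); a,b=ray(R,f((127,182)),28),ray(R,f((260,165)),28); print("legs",a,b,(a+b)/2,np.degrees(np.arctan2(*(a-b)[1::-1]))-90)
reach([491.2,311,230],Rz(-2.2)); move_l([491.2,311,143],v=120,max_force=15)
o=get_obs(); print(o["ee_pos"],o["contact_force"])
move_gripper(0,70); o=get_obs(); print(o["clock"],o["finger_gap"],o["grip_force"],o["ee_pos"],o["contact_force"])
np.savez("home",p=o["ee_pos"],R=o["tool_rot"])
p=np.array(o["ee_pos"]); print(move_l(p+[0,0,130],v=110,max_force=20)); o=get_obs(); print(o["clock"],o["finger_gap"],o["ee_pos"],o["contact_force"],o["q"])
im=camera("side"); cv2.imwrite("pics/s1.png",cv2.resize(im[130:400,250:500],None,fx=2,fy=2)[:,:,::-1])
E
```

```text
bail [630.571 -31.718  68.   ]
legs [628.075 -14.378  28.   ] [632.443 -48.293  28.   ] [630.259 -31.335  28.   ] 7.339494961032017
[491.817 311.533 143.906] [-0.176  0.256  0.403]
7.2833 22.871683207811436 68.95294189453125 [491.426 311.257 143.408] [-0.244 -0.061  3.075]
False
8.6167 23.285871104088795 [491.093 310.93  272.572] [ 0.108  0.441 -1.289] [  -8.189   22.276  -35.274   97.368   13.97    64.897 -139.64 ]
```

View pics/s1.png

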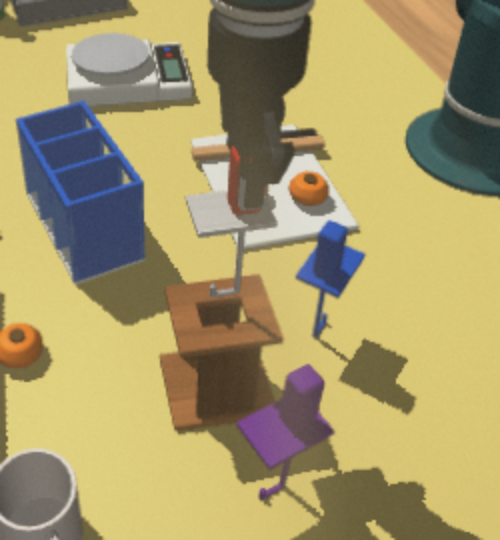

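The picker was lifted cleanly, and the foot spans crop (212–240,291), about px (356–370,275). I'll check that against the prediction, then move over the bay.

```bash
python3 - <<'E'
from h import *
o=get_obs(); p=np.array(o["ee_pos"]); y=np.radians(-2.2); u0=np.array([np.cos(y),np.sin(y),0])
h=p+12*u0-[0,0,121.4]
print("pred rod,mid,tip,tiptop",proj(pose("side"),[h-12*u0,h,h+12*u0,h+12*u0+[0,0,13]]))
a=8.5; u=np.array([np.cos(np.radians(a)),np.sin(np.radians(a)),0]); B=np.array([630.5,-31.5,68])
def tcp(hook): return hook-12*u+[0,0,121.4]
t=tcp(B-27*u); t[2]=290
move_l(p+[0,0,20],v=100); move_l(t,v=200,orientation=Rz(a)); wait(.3)
o=get_obs(); print(o["clock"],t,o["ee_pos"],o["q"],o["contact_force"])
h=np.array(o["ee_pos"])+12*u-[0,0,121.4]
im=camera("side"); cv2.imwrite("pics/s2.png",cv2.resize(im[120:280,230:380],None,fx=4,fy=4,interpolation=2)[:560,:,::-1])
print("pred",(proj(pose("side"),[h-12*u,h,h+12*u,h+12*u+[0,0,13],B])-[230,120])*4)
E
```

```text
pred rod,mid,tip,tiptop [[368.175 274.319]
 [362.16  275.217]
 [356.116 276.118]
 [356.39  271.508]]
11.275 [591.928 -37.265 290.   ] [591.906 -36.911 290.052] [ 23.249  21.39  -29.608  94.889  11.313  66.713 -90.623] [-0.465 -0.238 -1.136]
pred [[238.198 227.272]
 [220.313 231.182]
 [202.317 235.118]
 [200.698 218.097]
 [192.727 363.19 ]]
```

View pics/s2.png

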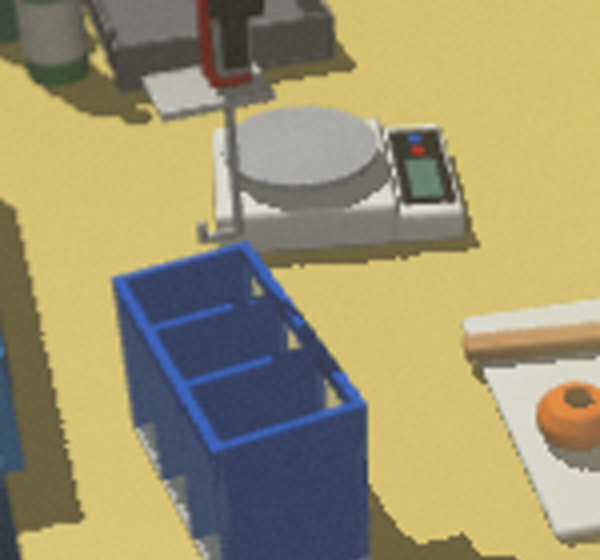

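The hook's foot spans crop (202–238,233), which matches the prediction to within a pixel. Now down, forward and up.

```bash
python3 - <<'E'
from h import *
import sys
a=8.5; u=np.array([np.cos(np.radians(a)),np.sin(np.radians(a)),0]); B=np.array([630.5,-31.5,68])
def tcp(d,z): 
    t=B+(d-12)*u; t[2]=z+121.4; return t
def st(n): o=get_obs(); print(n,round(o["clock"],2),np.array(o["ee_pos"]),np.array(o["contact_force"]),o["finger_gap"])
if move_l(tcp(-27,40),v=90,max_force=5): st("blocked down"); sys.exit()
st("down")
if move_l(tcp(0,40),v=60,max_force=5): st("blocked fwd"); sys.exit()
st("fwd")
move_l(tcp(0,75),v=60); wait(.1); st("up1")
o=get_obs()
move_l(tcp(0,212),v=100); wait(.3); st("up2")
im=camera("side"); cv2.imwrite("pics/s3.png",cv2.resize(im[80:280,230:380],None,fx=3,fy=3,interpolation=2)[:,:,::-1])
E
```

```text
down 12.9 [592.365 -37.279 162.047] [ 0.139  0.059 -2.144] 23.199119015440566
fwd 13.5 [618.52  -33.058 161.06 ] [-0.998  0.624 -1.183] 23.363216565644016
up1 14.33 [618.217 -33.298 195.825] [ 0.173 -0.729 -4.108] 23.206049336144837
up2 16.15 [618.59  -33.25  333.173] [ 0.767  0.403 -3.271] 23.058143769895214
```

View pics/s3.png

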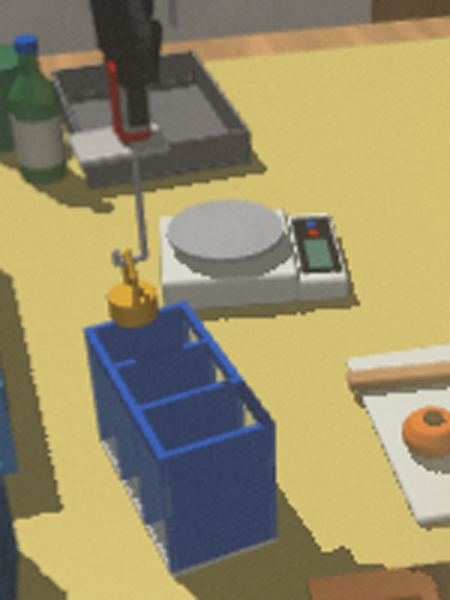

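The brass weight hangs on the hook at crop (132,305), clear of the rack. Next I locate the pan with several estimates and carry the weight over.

```bash
python3 - <<'E'
from h import *
S=pose("side"); print("eyeball side",ray(S,(305.5,157),60)[:2])
def fit(P,mask):
    c=max(cv2.findContours(mask.astype(np.uint8),0,1)[0],key=len)[:,0]
    q=np.array([ray(P,x,60)[:2] for x in c],np.float32); return cv2.minEnclosingCircle(q)
camera("side")
for d in masks_of("side","pan")[:1]: print("side",d["confidence"],fit(S,d["mask"]))
a=8.5; u=np.array([np.cos(np.radians(a)),np.sin(np.radians(a)),0])
t=np.array([504,-322,0])-12*u; t[2]=333
move_l([*(t[:2]*.999),333],v=180); wait(.3)
o=get_obs(); print(o["clock"],o["ee_pos"],o["q"],o["contact_force"])
im=camera("side"); cv2.imwrite("pics/s4.png",cv2.resize(im[70:220,240:390],None,fx=4,fy=4,interpolation=2)[:,:,::-1])
h=np.array(o["ee_pos"])+12*u; print("pan (504,-322) at",(proj(S,[[504,-322,60],[h[0],h[1],217-62]])-[240,70])*4)
W=pose("wrist"); camera("wrist")
for d in masks_of("wrist","pan")[:2]: print("wrist",d["confidence"],d["mask"].sum(),fit(W,d["mask"]))
E
```

```text
eyeball side [ 505.318 -307.78 ]
side 0.63 ((484.9891357421875, -260.7220764160156), 128.90060424804688)
18.5083 [ 491.802 -323.159  333.008] [ 47.939  17.895 -22.646  92.664   7.191  70.882 -57.55 ] [-0.135  0.212 -3.081]
pan (504,-322) at [[260.52  339.441]
 [256.251 237.615]]
wrist 0.76 6756 ((484.3643493652344, -317.0615539550781), 114.46830749511719)
```

View pics/s4.png

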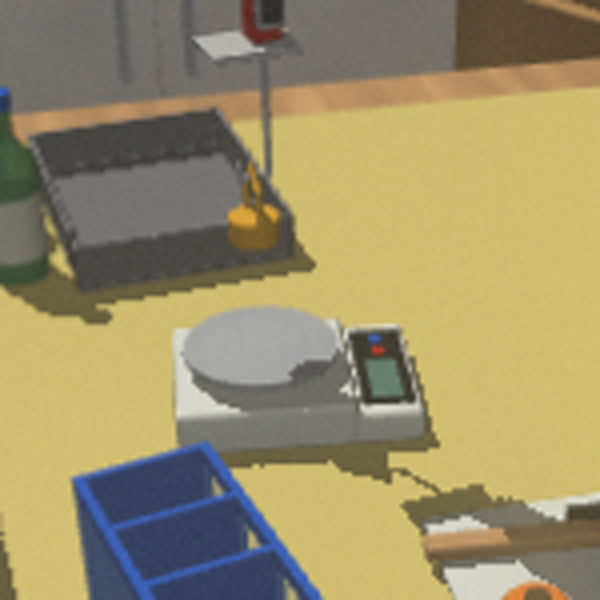

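The pan ellipse centre is at crop (262,345), against (260.5,339.5) projected for my estimate. That moves the pan to about (504,-317). Lowering now.

```bash
python3 - <<'E'
from h import *
a=8.5; u=np.array([np.cos(np.radians(a)),np.sin(np.radians(a)),0]); B=np.array([504,-317,0])
def tcp(d,z): 
    t=B+(d-12)*u; t[2]=z+121.4; return t
def st(n): o=get_obs(); print(n,round(o["clock"],2),np.array(o["ee_pos"]),np.array(o["contact_force"]),o["finger_gap"])
move_l(tcp(0,130),v=90); wait(.3); st("above")
move_l(tcp(0,97),v=30,max_force=10); wait(.2); st("low")
im=camera("side"); cv2.imwrite("pics/s5.png",cv2.resize(im[70:220,240:390],None,fx=4,fy=4,interpolation=2)[:,:,::-1])
E
```

```text
above 20.02 [ 492.244 -318.879  251.753] [-0.259  0.388 -3.847] 22.97111038361056
low 21.47 [ 492.18  -318.847  218.568] [ 0.04  -0.682 -1.949] 23.048050922125086
```

View pics/s5.png

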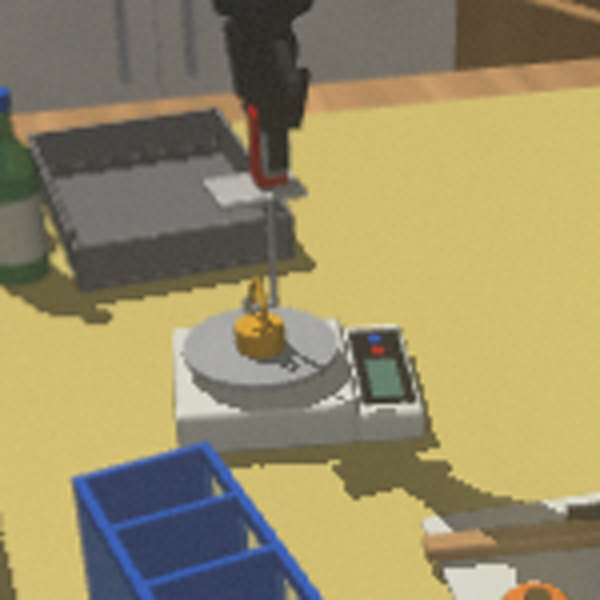

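The brass weight stands mid-pan at crop (260,345) with the hook slack under its bail. Unhook and take the picker home.

```bash
python3 - <<'E'
from h import *
import sys
a=8.5; u=np.array([np.cos(np.radians(a)),np.sin(np.radians(a)),0])
def st(n): o=get_obs(); print(n,round(o["clock"],2),np.array(o["ee_pos"]),np.array(o["contact_force"]),o["finger_gap"]); return np.array(o["ee_pos"])
p=st("start")
if move_l(p-38*u,v=50,max_force=3): st("blocked"); sys.exit()
p=st("back"); move_l([p[0],p[1],295],v=120); 
d=np.load("home.npz"); H=d["p"]
move_l([H[0],H[1],295],v=220,orientation=d["R"]); wait(.3); st("over")
if move_l(H+[0,0,8],v=100,max_force=8): st("blocked down"); sys.exit()
move_l(H,v=30,max_force=8); st("seated")
im=camera("side"); cv2.imwrite("pics/s6.png",cv2.resize(im[130:400,250:500],None,fx=2,fy=2)[:,:,::-1])
E
```

```text
start 21.52 [ 492.179 -318.806  218.526] [ 0.151 -0.422 -1.117] 23.0841647979119
back 22.43 [ 454.903 -324.35   218.65 ] [ 0.277 -0.43  -1.473] 23.465541205278424
over 26.55 [491.493 311.098 295.041] [ 0.533 -0.836 -1.025] 23.42909703071368
seated 28.47 [491.742 311.302 143.399] [ 0.639 -0.966  3.727] 23.027544808332575
```

View pics/s6.png

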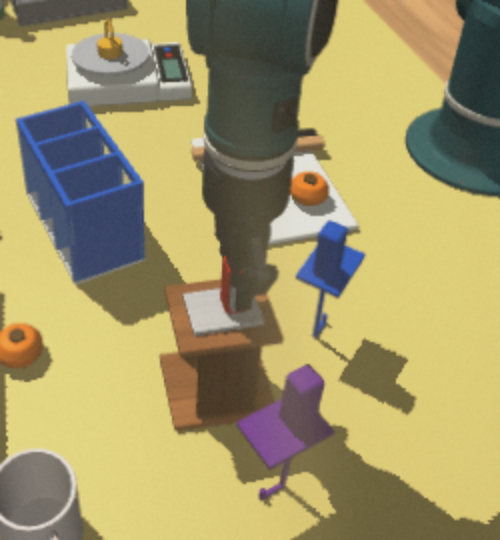

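The picker is seated in the stand at crop (225,310), and the weight stands upright on the pan at (110,47). Release, retreat, one last check, then hand in.

```bash
python3 - <<'E'
from h import *
move_gripper(85); wait(.2); p=np.array(get_obs()["ee_pos"]); move_l(p+[0,0,130],v=120); wait(.5)
o=get_obs(); print(o["clock"],o["ee_pos"],o["contact_force"],o["finger_gap"])
im=camera("side"); a=cv2.imread("pics/side0.png")[:,:,::-1]
d=[m for m in masks_of("side","picker_grip")]; print([(np.round(m["at"]),m["confidence"]) for m in d])
# start vs now: red handle centroid
for i in (a,im):
    i=i.astype(int)[240:310,330:400]; r=(i[...,0]>120)&(i[...,1]<80)&(i[...,2]<80); print(np.argwhere(r).mean(0),r.sum())
cv2.imwrite("pics/s7.png",cv2.resize(im[130:400,250:500],None,fx=2,fy=2)[:,:,::-1])
E
```

```text
31.075 [491.134 310.832 272.651] [-0.044 -0.801 -0.601] 85.23879473304432
[(array([394., 342.]), 0.9), (array([363., 282.]), 0.87), (array([413., 261.]), 0.74)]
[21.859 37.687] 99
[25.168 37.695] 131
```

View pics/s7.png

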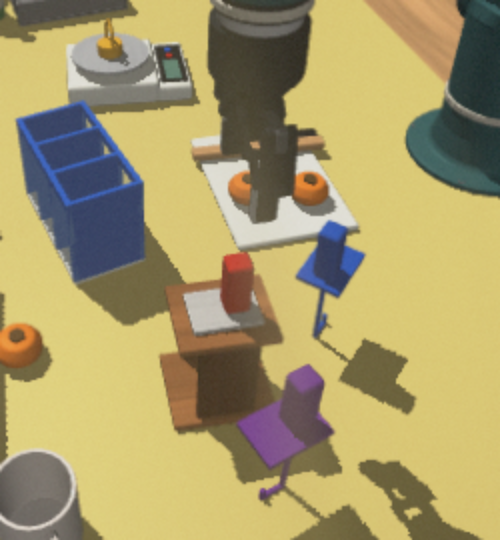

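The picker stands upright in its stand at crop (237,285) and nothing touches the robot. Handing in.

```bash
python3 -c "
from cell import *
print(sign_off())"
```

```text
the job is handed in; nothing more can be done
None
```

Job handed in at about 31 s: the brass weight stands upright mid-pan, the picker is back in its stand, and I did not disturb the steel weight; sign-off returned no verdict.

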